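# Wedge the rocking hammering block

### The arm

A 6-joint arm with a two-finger parallel gripper is mounted at the origin on the work surface. World frame = base frame: x ahead of the robot, y to its left, z up, the work surface at z = 0. Lengths are in m, angles in rad, forces in N, time in s.
With the tool pointing down it reaches from about 0.375 to 0.975 m from the base axis. Payload 3.8 kg.
Tool frame: the origin (TCP) lies at the very end of the fingers, on their centre line; the grasp point (between the pads) lies 19 mm behind it; y points along the fingers, x is the direction in which the jaws open and shut, and the axes are right-handed (so a half turn about y gives the same grasp; the last joint's range is limited). The gripper opens to 85 mm and grips with 20 to 120 N. Pads are 22 mm wide; open, the fingers measure 114 mm over their backs; the gripper's body (76 mm by 85 mm) begins 54 mm behind the grasp point. The pads swing forward as they close: fully open they stand 13 mm farther back than shut.
Start: joints at [-1.33, 0.264, 1.604, -0, 1.274, -0.037], TCP at [0.185, -0.649, 0.231] pointing down, gripper open.
Joint ranges: [-2.63, 2.63], [-0.94, 2.18], [0.31, 2.57], [-1.31, 4.45], [0, 2.66], [-2.55, 2.55]. Speed limits (rad/s): [2.57, 2.57, 3.14, 3.14, 3.14, 3.14].

### API

Orientations are given as a rotation vector (axis times angle).
In Python, from workcell import bot, cams gives the robot as it stands.
- The arm moves only by the tool play_rows, never from a script. Its argument "motion" is a list of rows, each a list of 2 entries, a list of its own where there are three numbers: the shift along the world's x, y, z normalised to -1 to 1, where 1 is 400 mm, then the turn, a rotation vector about the world's x, y, z normalised to -1 to 1, where 1 is pi/4 rad. In form: [[[tx, ty, tz], [ax, ay, az]], ...]. A call has 1 to 10 rows; each row is the pose to reach, as a shift and turn from the pose commanded when the call began; what a row does not reach only later rows make up. A row lasts 1/8 s, in which the tool goes at most 62.5 mm and 10.7 degrees, less where a joint would pass 70% of its speed; a pose out of reach is approached as far as the arm can. A call with a number of a shift or a turn outside -1 to 1 is refused whole. A call with a gripper value outside its range is refused whole. "gripper" is the closure, from 0 (fully open) to 1 (shut), set as the call begins (left out, the last holds). The fingers move at their own pace and stop on an object; "squeeze" is the grip in N (left out, the last holds). Time passes only in rows, so rows that repeat a pose let the fingers close. It gives the time, the measured TCP pose, the force and the opening at its end, in the units of the state.
- bot.read_state(): the state, without advancing time (a new reading comes with each control period).
- cams.read_camera(name): name is "scene" or "top"; returns (picture, depth): 400x640x3 uint8, red, green, blue; 400x640 float32, m along the optical axis (not along the pixel's ray), 0 where there is no reading.
- cams.calibration(name): a dict with "mtx" (3x3 intrinsics, pixels), "R" (3x3) and "t" (3): a world point X has camera coordinates R X + t. Camera axes: x right, y down, z forward; pixel columns grow to the right and rows downward; lengths in m; the calibration is good to about 2 mm. A picture is of the moment at which its call begins. calibration takes no time and is no camera call.
- bot.finish_job(): hands the job in, once; it reports no verdict.
Trained networks look in the newest picture that a camera, given by its name, has taken for a name from the list of things; names that differ only in an ending like _2 or _b are one class to them, and where a whole thing is asked for, a point or a joint stands for the part that bears it (a point fixed in the world has none). Each returns a list of dicts, best first, with "conf" (0 to 1); they miss things now and then, are a little off and sometimes report something else, mostly with a low value. They report only what shows in the picture. A call takes as long as a camera call. They do not tell look-alikes from the thing itself.
- cams.recognise(camera, label): "xyz" ([x, y, z] in m, in the coordinates of the camera as it stood for that picture, good to about 4 mm: the middle of the surface that is visible of it).
- cams.regions_of(camera, label): "mask" (400x640 bool, what is visible of it).
- cams.mark_of(camera, label): "xyz" ([x, y, z] in m, in the coordinates of the camera as it stood for that picture, good to about 4 mm: a listed point, or the origin of a listed thing).
The state is a dict: "time": time; "q": joint angles; "joint_vel": joint speeds; "joint_torque": joint torques, N m; "tool_pos": TCP position; "tcp_rot": TCP orientation; "wrist_force": force on the tool from outside, world axes, zero at the start; "torque": the same for the moment, N m; "width": opening from 0.0 (shut) to 1.0 (fully open).
Only numpy, scipy, OpenCV 4.12 (cv2) and the standard library are available. Lean on these libraries where they do the work, as an engineer would, in place of code of your own. Each camera call takes 0.05 s, during which the arm holds its last target.

### The job

The wooden hammering block rocks on the bench because the rubber foot at one corner has worn short. With the fingertips, push the loose wooden wedge along the bench, thin end first, under that foot until it is just snug, not so far that it lifts the block, and then press down firmly on top of the block at that corner to test that it no longer gives; if it does, push the wedge in further and press again. Do not pick up the wedge or shove the block along, leave the hammer, the knife handle and the pot alone, and finish with the hand clear of everything.

Things in the scene. Friction and masses are not known exactly. Their poses are not given: they have to be found in the camera images.
- block: Loose hammering block, 2.6 to 3.7 kg: hardwood 170 (x) x 180 (y) mm, underside 18, top 62 mm above the bench; steel plate 74 x 110 mm, top at 78 mm, at its -x end (centre x = -43). Black rubber feet 28 mm across at x = +-65, y = +-70; three are 18 mm tall, the one at +x +y is worn short. The weight lies to the plate side: it rests level on three feet. Origin: centre of the base at bench level.
- worn_foot (a point): Point on the axis of the short foot, at bench level: +65, +70, 0 mm in the block's frame, axes as the block's. The foot's sole hangs 5 to 8 mm above this point (differs each time) and moves with the block.
- worn_corner (a point): Point on the wooden top of the block right above the short foot, 62 mm above the bench: the place to press. Unwedged, 5 to 8 N down here rocks the block until the short foot lands; wedged snugly it gives under 2 mm at 10 N.
- wedge: Loose wooden wedge, 40 g, flat on the bench at the block's +y side, thin end 20 to 60 mm from the short foot. 120 (x) x 40 (y) mm, top sloping evenly from 16 mm at the blunt heel (x = -60) to 2 mm at x = +60. Slides at 0.3 N; pushed along the block's -y it meets the foot and resistance climbs past 4 N in a few mm (snug); at 6 to 12 N it lifts the block. Origin: centre of its underside.
- hammer: Bystander: hammer lying beyond the block's -y side, 260 mm long along its x, head at +x. Origin under its middle.
- handle: Bystander: loose dark wooden knife handle with a brass ferrule, 125 x 27 x 21 mm, lying beyond the block's +x side, long side along its x. Origin under its middle.
- pot: Bystander: open black pot of brass ferrules, 72 mm across, 52 mm tall, standing near the wedge on its robot side. Origin under its centre.
Mind the look-alikes: they are no part of the job. Leave any red look-alike of the wedge alone.

How it is judged:
By the outcome, as a careful person would: the job done as asked, in the order asked, and still so for the second after the job is handed in, with the robot touching nothing.
It also fails if it takes over 48 s, if anything falls off the work surface, if the arm or the gripper's body presses on something with over 40 N, if the wrist force passes 120 N, or if a joint passes its speed limit or range.

## Working session

There is one attempt and no reset: what is moved stays moved. The work goes in short steps, Python scripts to look and compute and a tool call to move; the robot and the scene stay as the last step left them, time stands still between calls to the robot, and variables do not carry over. Pictures are saved under pics/ and viewed, and the job is handed in when it is done.

Besides the shell and the picture viewer there is one more tool, called after "Emit:" by a JSON object that holds its "method" and its "body". play_rows: Moves the arm, as the interface text tells. Its arguments: {"type":"object","properties":{"motion":{"type":"array","items":{"type":"array"}},"gripper":{"type":"number"},"squeeze":{"type":"number"}},"required":["motion"]}

```bash
mkdir -p pics; ls; cat > h.py <<'E'
import numpy as np, cv2
from workcell import bot, cams
def cal(n):
    c=cams.calibration(n); return np.array(c["mtx"]),np.array(c["R"]),np.array(c["t"]).ravel()
def toW(n,p):
    K,R,t=cal(n); return R.T@(np.array(p)-t)
def save(n,f):
    im,d=cams.read_camera(n); cv2.imwrite("pics/"+f+".png",im[...,::-1]); np.save("pics/"+f+".npy",d); return im,d
def pix(n,d,u,v):
    K,R,t=cal(n); z=d[v,u]; return R.T@(np.linalg.inv(K)@np.array([u,v,1.])*z-t)
def cloud(n,d):
    K,R,t=cal(n); v,u=np.mgrid[0:400,0:640]
    P=np.stack([u,v,np.ones_like(u)],-1)@np.linalg.inv(K).T*d[...,None]
    return (P-t)@R
E
python3 - <<'E'
from h import *
for n in ("scene","top"):
    save(n,n+"0")
    print(n,*[np.round(x,3).tolist() for x in cal(n)])
    for l in ("block","worn_foot","worn_corner","wedge","hammer","handle","pot"):
        print(l,[(round(r["conf"],2),np.round(toW(n,r["xyz"]),3).tolist()) for r in cams.mark_of(n,l)])
print(bot.read_state())
E
```

```text
pics
scene [[487.222, 0.0, 314.896], [0.0, 487.222, 200.001], [0.0, 0.0, 1.0]] [[-0.855, 0.519, 0.01], [0.303, 0.515, -0.802], [-0.421, -0.682, -0.598]] [0.457, -0.111, 1.422]
block [(0.85, [0.479, -0.094, 0.004])]
worn_foot [(0.84, [0.547, -0.02, -0.002])]
worn_corner [(0.7, [0.542, -0.027, 0.064])]
wedge [(0.95, [0.707, 0.234, 0.004]), (0.86, [0.689, 0.075, -0.003]), (0.72, [0.348, 0.263, -0.0]), (0.69, [0.514, 0.277, 0.006]), (0.62, [0.544, 0.072, 0.002])]
hammer [(0.57, [0.461, -0.3, 0.005])]
handle [(0.56, [0.638, -0.144, 0.004]), (0.52, [0.434, 0.13, -0.003])]
pot [(0.55, [0.637, -0.144, 0.005])]
top [[443.999, 0.0, 322.565], [0.0, 443.999, 206.696], [0.0, 0.0, 1.0]] [[-0.013, -1.0, -0.009], [-0.987, 0.014, -0.16], [0.16, 0.007, -0.987]] [-0.008, 0.529, 0.99]
block [(0.86, [0.478, -0.097, -0.002])]
worn_foot []
worn_corner [(0.63, [0.541, -0.022, 0.058])]
wedge [(0.97, [0.51, 0.275, 0.0]), (0.96, [0.689, 0.076, -0.002]), (0.8, [0.543, 0.075, 0.0]), (0.78, [0.701, 0.237, -0.0]), (0.71, [0.351, 0.26, 0.001])]
hammer [(0.84, [0.464, -0.303, -0.001])]
handle [(0.65, [0.637, -0.146, -0.002])]
pot [(0.59, [0.429, 0.122, -0.001])]
{'time': 0.8, 'q': array([-1.32988610e+00,  2.63855599e-01,  1.60400372e+00,  2.03889053e-05,
        1.27369265e+00, -3.68806089e-02]), 'joint_vel': array([-7.53030997e-04, -3.11507946e-04, -6.70834317e-05,  4.44083412e-04,
        6.61871639e-04, -1.05928005e-03]), 'joint_torque': array([-5.01523209e-04, -5.14980376e+01, -3.67698526e+01, -9.37303935e-05,
        6.32818410e-04,  1.21959692e-05]), 'tool_pos': array([ 0.18512302, -0.64911471,  0.23130766]), 'tcp_rot': array([-1.327905  ,  1.00213388, -1.00220685]), 'wrist_force': array([-0.61990244,  0.9687194 , -0.18866054]), 'torque': array([0.00207468, 0.0173922 , 0.02203082]), 'width': 0.9959640274551563}
```

View pics/scene0.png

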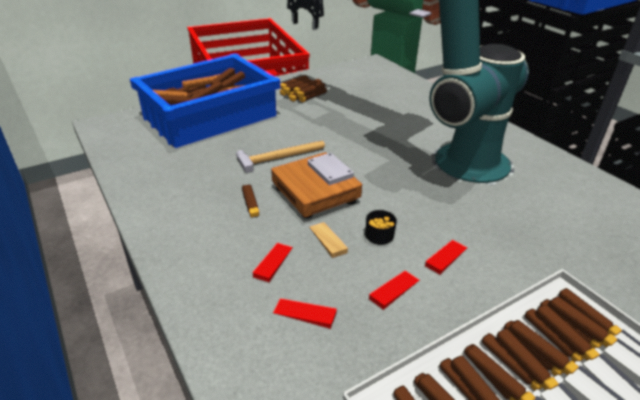

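View pics/top0.png

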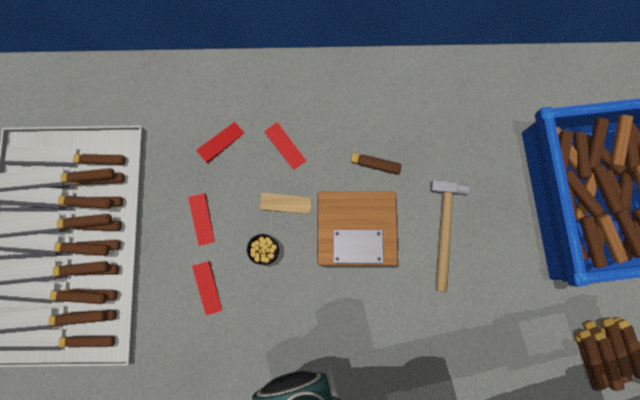

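The one natural-wood wedge is at top (286,203) / scene (328,239). The red ones, at top (220,142), (285,146), (202,219) and (207,288), are look-alikes. Next I'll confirm this in a crop and measure it.

```bash
python3 - <<'E'
from h import *
im=cv2.imread("pics/top0.png"); cv2.imwrite("pics/c1.png",cv2.resize(im[170:280,240:410],None,fx=4.5,fy=4.5,interpolation=cv2.INTER_CUBIC))
d=np.load("pics/top0.npy"); P=cloud("top",d)
hsv=cv2.cvtColor(im,cv2.COLOR_BGR2HSV)
# block top by height
box=np.zeros((400,640),bool); box[170:290,305:410]=1
m=box&(P[...,2]>.05)&(P[...,2]<.09)
q=P[m]; print("block",m.sum(),cv2.minAreaRect(q[:,:2].astype(np.float32)), np.median(q[:,2]))
pl=m&(P[...,2]>.071); print("plate",cv2.minAreaRect(P[pl][:,:2].astype(np.float32)),np.median(P[pl][:,2]), "wood",np.median(P[m&~pl][:,2]))
box=np.zeros((400,640),bool); box[185:220,255:316]=1
w=box&(hsv[...,1]>60); n,l,s,c=cv2.connectedComponentsWithStats(w.astype(np.uint8)); k=1+s[1:,4].argmax(); w=l==k
print(s[k])
q=P[w]; print("wedge",cv2.minAreaRect(q[:,:2].astype(np.float32)))
A=np.c_[q[:,:2]-q[:,:2].mean(0),np.ones(len(q))]; co=np.linalg.lstsq(A,q[:,2],rcond=None)[0]; print("centroid",q.mean(0),"slope",co)
print(cv2.boxPoints(cv2.minAreaRect(q[:,:2].astype(np.float32))))
E
```

```text
block 5941 ((0.4777667224407196, -0.09299773722887039), (0.18209008872509003, 0.1694151610136032), 89.12015533447266) 0.06234968534857909
plate ((0.4355802536010742, -0.09236081689596176), (0.10929754376411438, 0.07362107187509537), 89.0538558959961) 0.07744180040588189 wood 0.0613997308226709
[260 193  52  21 867]
wedge ((0.4929758310317993, 0.025005385279655457), (0.25490546226501465, 0.10626284033060074), 42.934017181396484)
centroid [0.54425638 0.07407992 0.01182827] slope [-2.50388501  0.12511798  0.01182827]
[[ 0.36347198 -0.02291019]
 [ 0.4358535  -0.10070933]
 [ 0.6224797   0.07292096]
 [ 0.5500982   0.1507201 ]]
```

View pics/c1.png

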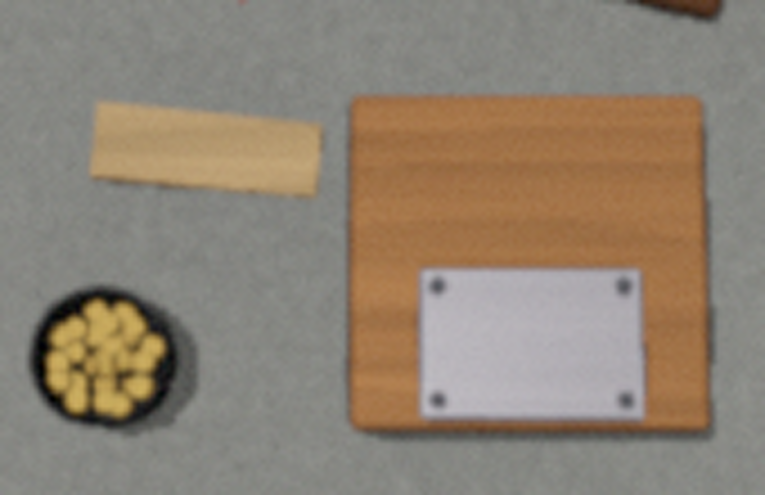

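```bash
python3 - <<'E'
from h import *
K,R,t=cal("top")
def ray(u,v,z):
    c=-R.T@t; r=R.T@np.linalg.inv(K)@np.array([u,v,1.]); return c+r*(z-c[2])/r[2]
f=lambda a,b,z: ray(240+(a+.5)/4.5-.5,170+(b+.5)/4.5-.5,z)
C=[f(97,101,.016),f(90,178,.016),f(321,124,.002),f(315,196,.002)]
for c in C: print(np.round(c,4))
h=(C[0]+C[1])/2; e=(C[2]+C[3])/2; d=(e-h)[:2]
print("heel",h,"tip",e,np.linalg.norm(d),np.degrees(np.arctan2(d[1],d[0])))
for nm,a,b in (("TL",350,96),("TR",702,96),("BR",710,430),("BL",350,430)): print(nm,np.round(f(a,b,.062),4))
d=np.load("pics/top0.npy"); P=cloud("top",d)
for u in range(262,312,6): print(u,np.round(np.median(P[199:206,u],axis=0),4))
q=P[170:290,305:410].reshape(-1,3); q=q[(q[:,2]>.05)&(q[:,2]<.09)]
print(cv2.boxPoints(cv2.minAreaRect(q[:,:2].astype(np.float32))))
E
```

```text
[0.571  0.1317 0.016 ]
[0.5295 0.135  0.016 ]
[0.5594 0.0127 0.002 ]
[0.5202 0.0162 0.002 ]
heel [0.55023287 0.13336409 0.016     ] tip [0.53979375 0.0144588  0.002     ] 0.11936265631872645 -95.01733974604082
TL [ 0.5626 -0.0042  0.062 ]
TR [ 0.56   -0.1834  0.062 ]
BR [ 0.3914 -0.1808  0.062 ]
BL [ 0.3937 -0.0024  0.062 ]
262 [0.5468 0.1296 0.0153]
268 [0.5472 0.1155 0.0128]
274 [0.5471 0.1013 0.0114]
280 [0.5471 0.0869 0.0112]
286 [0.547  0.0728 0.007 ]
292 [0.5472 0.0583 0.0069]
298 [0.547  0.0439 0.0054]
304 [0.5476 0.0295 0.0038]
310 [0.5483 0.0151 0.0023]
[[ 0.39167106 -0.1827313 ]
 [ 0.56106627 -0.18533278]
 [ 0.5638624  -0.00326417]
 [ 0.39446718 -0.0006627 ]]
```

```bash
python3 - <<'E'
from h import *
from scipy.spatial.transform import Rotation as Ro
s=bot.read_state(); R=Ro.from_rotvec(s["tcp_rot"]).as_matrix(); print(R.round(3))
x=R[:,0]; a=np.arctan2(x[1],x[0]); des=-0.0155
for k in (0,np.pi,-np.pi):
    print(np.degrees(a), "turn",des+k-a)
E
```

```text
[[ 0.274  0.     0.962]
 [-0.962 -0.     0.274]
 [ 0.    -1.     0.   ]]
-74.08409974056504 turn 1.2775114638487368
-74.08409974056504 turn 4.41910411743853
-74.08409974056504 turn -1.864081189741056
```

Emit:
{"method": "play_rows", "body": {"motion": [[[0.07, 0.1, 0], [0, 0, 0.08]], [[0.16, 0.22, 0], [0, 0, 0.18]], [[0.25, 0.34, 0], [0, 0, 0.28]], [[0.34, 0.46, 0], [0, 0, 0.38]], [[0.43, 0.58, 0], [0, 0, 0.48]], [[0.52, 0.7, 0], [0, 0, 0.58]], [[0.61, 0.82, 0], [0, 0, 0.67]], [[0.69, 0.94, 0], [0, 0, 0.76]], [[0.74, 1.0, 0], [0, 0, 0.813]]], "gripper": 1}}

```text
time: 1.92
tool_pos: [0.4823, -0.2466, 0.2316]
tcp_rot: [-1.51, 0.509, -0.51]
wrist_force: [0.2, -0.6, -0.3]
width: 0.001
```

Emit:
{"method": "play_rows", "body": {"motion": [[[0.02, 0.12, 0], [0, 0, 0.1]], [[0.04, 0.26, 0], [0, 0, 0.22]], [[0.06, 0.4, 0], [0, 0, 0.34]], [[0.08, 0.54, 0], [0, 0, 0.46]], [[0.1, 0.68, -0.02], [0, 0, 0.58]], [[0.12, 0.82, -0.05], [0, 0, 0.7]], [[0.14, 0.94, -0.08], [0, 0, 0.78]], [[0.152, 1.0, -0.08], [0, 0, 0.813]], [[0.152, 1.0, -0.08], [0, 0, 0.813]]]}}

```text
time: 3.05
tool_pos: [0.5419, 0.1525, 0.1991]
tcp_rot: [-1.571, 0.01, -0.01]
wrist_force: [0.2, -0.7, 0.3]
width: 0.001
```

Emit:
{"method": "play_rows", "body": {"motion": [[[0.005, 0.035, -0.08], [0, 0, 0]], [[0.005, 0.038, -0.2], [0, 0, 0]], [[0.005, 0.038, -0.32], [0, 0, 0]], [[0.005, 0.038, -0.41], [0, 0, 0]], [[0.005, 0.038, -0.46], [0, 0, 0]], [[0.005, 0.038, -0.482], [0, 0, 0]], [[0.005, 0.038, -0.482], [0, 0, 0]]]}}

```text
time: 3.92
tool_pos: [0.5445, 0.1659, 0.007]
tcp_rot: [-1.571, 0.012, -0.013]
wrist_force: [-1.3, 0.8, -0.1]
width: 0.001
```

```bash
python3 - <<'E'
from h import *
s=bot.read_state(); print(s["tool_pos"],s["tcp_rot"],s["wrist_force"])
im,d=save("scene","s1"); cv2.imwrite("pics/s1c.png",cv2.resize(im[150:290,230:430,::-1],None,fx=4,fy=4,interpolation=cv2.INTER_CUBIC))
E
```

```text
[0.54447581 0.16586028 0.00698829] [-1.57066508  0.0123763  -0.01338758] [-1.31639054  0.84850798 -0.14285048]
```

View pics/s1c.png

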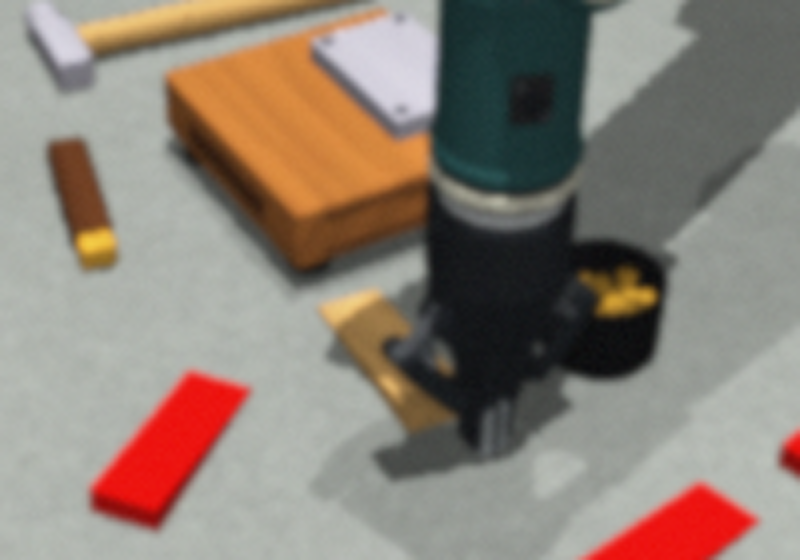

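Emit:
{"method": "play_rows", "body": {"motion": [[[0, -0.02, 0], [0, 0, 0]], [[0, -0.04, 0], [0, 0, 0]], [[0, -0.055, 0], [0, 0, 0]], [[0, -0.07, 0], [0, 0, 0]], [[0, -0.085, 0], [0, 0, 0]], [[0, -0.1, 0], [0, 0, 0]], [[0, -0.115, 0], [0, 0, 0]], [[0, -0.13, 0], [0, 0, 0]], [[0, -0.142, 0], [0, 0, 0]], [[0, -0.15, 0], [0, 0, 0]]]}}

```text
time: 5.22
tool_pos: [0.5439, 0.1057, 0.0065]
tcp_rot: [-1.571, 0.013, -0.013]
wrist_force: [-0.5, 0.9, -0.3]
width: 0.0
```

```bash
python3 - <<'E'
from h import *
im,d=save("scene","s2"); cv2.imwrite("pics/s2c.png",cv2.resize(im[150:290,230:430,::-1],None,fx=4,fy=4,interpolation=cv2.INTER_CUBIC))
im,d=save("top","t2"); cv2.imwrite("pics/t2c.png",cv2.resize(im[170:280,240:410,::-1],None,fx=4.5,fy=4.5,interpolation=cv2.INTER_CUBIC))
E
```

```text
(no output)
```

View pics/s2c.png

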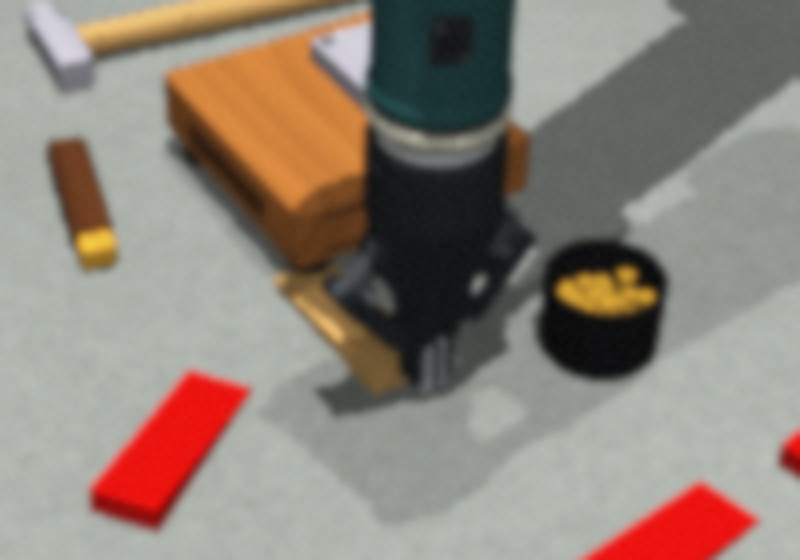

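View pics/t2c.png

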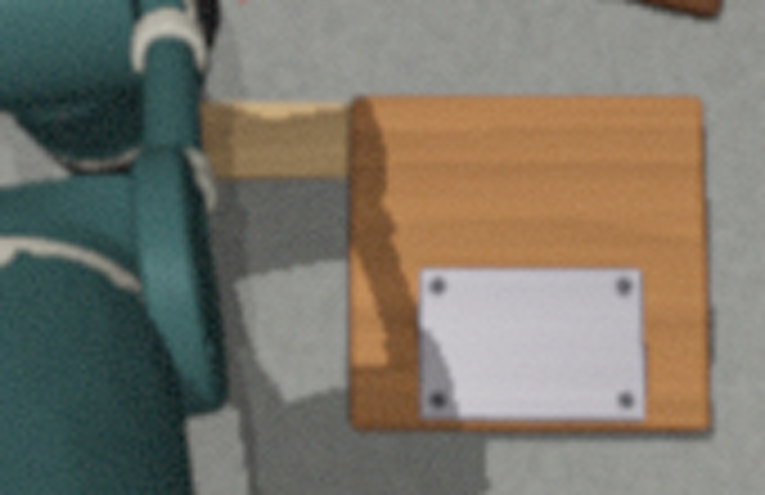

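```bash
python3 - <<'E'
from h import *
K,R,t=cal("top")
def ray(u,v,z):
    c=-R.T@t; r=R.T@np.linalg.inv(K)@np.array([u,v,1.]); return c+r*(z-c[2])/r[2]
f=lambda a,b,z: ray(240+(a+.5)/4.5-.5,170+(b+.5)/4.5-.5,z)
for a,b,c,z in ((210,102,178,.0125),(345,101,178,.0055)): print(f(a,b,z),f(a,c,z))
im=cv2.imread("pics/t2.png").astype(int)
for u in (290,300,312): print(u,[tuple(im[v,u]) for v in range(188,214)])
print(cams.mark_of("scene","wedge") and [ (round(r["conf"],2),toW("scene",r["xyz"]).round(3)) for r in cams.mark_of("scene","wedge")],[(round(r["conf"],2),toW("scene",r["xyz"]).round(3)) for r in cams.mark_of("scene","worn_foot")])
E
```

```text
[0.57028245 0.07165388 0.0125    ] [0.52910304 0.07163739 0.0125    ]
[ 5.71153914e-01 -4.69103437e-04  5.50000000e-03] [ 5.29184263e-01 -3.12447286e-05  5.50000000e-03]
290 [(np.int64(124), np.int64(128), np.int64(127)), (np.int64(123), np.int64(129), np.int64(127)), (np.int64(122), np.int64(127), np.int64(127)), (np.int64(127), np.int64(135), np.int64(135)), (np.int64(119), np.int64(135), np.int64(145)), (np.int64(93), np.int64(118), np.int64(133)), (np.int64(66), np.int64(92), np.int64(117)), (np.int64(65), np.int64(92), np.int64(112)), (np.int64(67), np.int64(94), np.int64(115)), (np.int64(66), np.int64(91), np.int64(112)), (np.int64(60), np.int64(88), np.int64(106)), (np.int64(57), np.int64(82), np.int64(104)), (np.int64(64), np.int64(92), np.int64(110)), (np.int64(67), np.int64(94), np.int64(113)), (np.int64(63), np.int64(90), np.int64(109)), (np.int64(65), np.int64(92), np.int64(113)), (np.int64(66), np.int64(97), np.int64(117)), (np.int64(64), np.int64(91), np.int64(113)), (np.int64(67), np.int64(93), np.int64(114)), (np.int64(66), np.int64(95), np.int64(114)), (np.int64(61),
[... 2183 characters left out ...]
np.int64(145)), (np.int64(80), np.int64(114), np.int64(141)), (np.int64(85), np.int64(120), np.int64(143)), (np.int64(86), np.int64(121), np.int64(144)), (np.int64(81), np.int64(117), np.int64(141)), (np.int64(78), np.int64(111), np.int64(133)), (np.int64(79), np.int64(98), np.int64(111)), (np.int64(88), np.int64(93), np.int64(96)), (np.int64(95), np.int64(98), np.int64(96)), (np.int64(90), np.int64(92), np.int64(91)), (np.int64(95), np.int64(100), np.int64(99))]
[(0.94, array([0.69 , 0.074, 0.001])), (0.85, array([0.55 , 0.034, 0.   ])), (0.78, array([0.512, 0.281, 0.003])), (0.71, array([0.707, 0.236, 0.004])), (0.57, array([0.349, 0.263, 0.002]))] [(0.92, array([ 0.546, -0.022,  0.001]))]
```

Emit:
{"method": "play_rows", "body": {"motion": [[[0, -0.008, 0], [0, 0, 0]], [[0, -0.016, 0], [0, 0, 0]], [[0, -0.023, 0], [0, 0, 0]], [[0, -0.028, 0], [0, 0, 0]]]}}

```text
time: 5.98
tool_pos: [0.5439, 0.0946, 0.0065]
tcp_rot: [-1.571, 0.013, -0.013]
wrist_force: [-0.7, 0.8, -0.4]
width: 0.001
```

Emit:
{"method": "play_rows", "body": {"motion": [[[0, -0.003, 0], [0, 0, 0]], [[0, -0.005, 0], [0, 0, 0]]]}}

```text
time: 6.22
tool_pos: [0.5439, 0.0928, 0.0065]
tcp_rot: [-1.571, 0.013, -0.013]
wrist_force: [0.1, -0.4, -0.6]
width: -0.002
```

Emit:
{"method": "play_rows", "body": {"motion": [[[0, -0.003, 0], [0, 0, 0]], [[0, -0.005, 0], [0, 0, 0]]]}}

```text
time: 6.48
tool_pos: [0.5439, 0.0908, 0.0065]
tcp_rot: [-1.571, 0.013, -0.012]
wrist_force: [0.6, -0.0, -0.1]
width: 0.003
```

Emit:
{"method": "play_rows", "body": {"motion": [[[0, -0.003, 0], [0, 0, 0]], [[0, -0.005, 0], [0, 0, 0]]]}}

```text
time: 6.72
tool_pos: [0.5439, 0.0888, 0.0065]
tcp_rot: [-1.571, 0.013, -0.013]
wrist_force: [-0.4, -0.0, 0.0]
width: -0.005
```

Emit:
{"method": "play_rows", "body": {"motion": [[[0, -0.003, 0], [0, 0, 0]], [[0, -0.005, 0], [0, 0, 0]]]}}

```text
time: 6.98
tool_pos: [0.5439, 0.0868, 0.0065]
tcp_rot: [-1.571, 0.013, -0.013]
wrist_force: [0.4, 1.0, -1.0]
width: -0.002
```

Emit:
{"method": "play_rows", "body": {"motion": [[[0, -0.003, 0], [0, 0, 0]], [[0, -0.005, 0], [0, 0, 0]]]}}

```text
time: 7.22
tool_pos: [0.5439, 0.0848, 0.0065]
tcp_rot: [-1.571, 0.013, -0.013]
wrist_force: [-0.1, 0.6, 1.0]
width: 0.0
```

Emit:
{"method": "play_rows", "body": {"motion": [[[0, -0.003, 0], [0, 0, 0]], [[0, -0.005, 0], [0, 0, 0]]]}}

```text
time: 7.48
tool_pos: [0.5439, 0.0828, 0.0065]
tcp_rot: [-1.571, 0.013, -0.013]
wrist_force: [0.8, 0.6, 0.3]
width: 0.001
```

Emit:
{"method": "play_rows", "body": {"motion": [[[0, -0.003, 0], [0, 0, 0]], [[0, -0.005, 0], [0, 0, 0]]]}}

```text
time: 7.72
tool_pos: [0.544, 0.0813, 0.0065]
tcp_rot: [-1.57, 0.013, -0.013]
wrist_force: [-0.1, 3.9, -1.2]
width: 0.002
```

Emit:
{"method": "play_rows", "body": {"motion": [[[0, 0, 0], [0, 0, 0]]]}}

```text
time: 7.85
tool_pos: [0.544, 0.0813, 0.0065]
tcp_rot: [-1.57, 0.013, -0.013]
wrist_force: [0.4, 4.2, -0.1]
width: 0.0
```

Emit:
{"method": "play_rows", "body": {"motion": [[[0, -0.001, 0], [0, 0, 0]], [[0, -0.001, 0], [0, 0, 0]]]}}

```text
time: 8.1
tool_pos: [0.544, 0.0809, 0.0065]
tcp_rot: [-1.57, 0.013, -0.013]
wrist_force: [-0.0, 6.4, -0.9]
width: -0.004
```

Emit:
{"method": "play_rows", "body": {"motion": [[[0, 0.01, 0], [0, 0, 0]], [[0, 0.05, 0], [0, 0, 0]], [[0, 0.1, 0.03], [0, 0, 0]], [[0, 0.11, 0.12], [0, 0, 0]], [[0, 0.11, 0.25], [0, 0, 0]], [[0, 0.11, 0.34], [0, 0, 0]], [[0, 0.11, 0.36], [0, 0, 0]]]}}

```text
time: 8.98
tool_pos: [0.5464, 0.1261, 0.1549]
tcp_rot: [-1.569, 0.006, -0.017]
wrist_force: [-0.5, -0.4, -0.2]
width: -0.002
```

```bash
python3 - <<'E'
from h import *
im,d=save("scene","s3"); cv2.imwrite("pics/s3c.png",cv2.resize(im[150:290,230:430,::-1],None,fx=4,fy=4,interpolation=cv2.INTER_CUBIC))
for l in ("wedge","worn_foot","worn_corner","block"): print(l,[(round(r["conf"],2),toW("scene",r["xyz"]).round(3).tolist()) for r in cams.mark_of("scene",l)])
print(bot.read_state()["wrist_force"])
def plane(f):
    P=cloud("scene",np.load(f)); K,R,t=cal("scene")
    # wooden top points in the +x strip
    q=P[150:290,230:430].reshape(-1,3); q=q[(abs(q[:,0]-.53)<.025)&(abs(q[:,1]+.095)<.08)&(abs(q[:,2]-.062)<.012)]
    A=np.c_[q[:,0]-.53,q[:,1]+.095,np.ones(len(q))]; return len(q),np.linalg.lstsq(A,q[:,2],rcond=None)[0].round(4)
for f in ("scene0","s3"): print(f,plane("pics/%s.npy"%f))
E
```

```text
wedge [(0.96, [0.555, 0.009, 0.001]), (0.86, [0.705, 0.234, 0.001]), (0.83, [0.693, 0.074, 0.0]), (0.58, [0.509, 0.278, 0.003])]
worn_foot [(0.96, [0.547, -0.022, -0.001])]
worn_corner [(0.88, [0.543, -0.024, 0.064])]
block [(0.72, [0.479, -0.094, 0.007])]
[-6.69438664e-01  4.90960333e-04 -7.06894576e-01]
scene0 (708, array([ 0.0017, -0.0004,  0.062 ]))
s3 (721, array([-0.0037, -0.0007,  0.062 ]))
```

View pics/s3c.png

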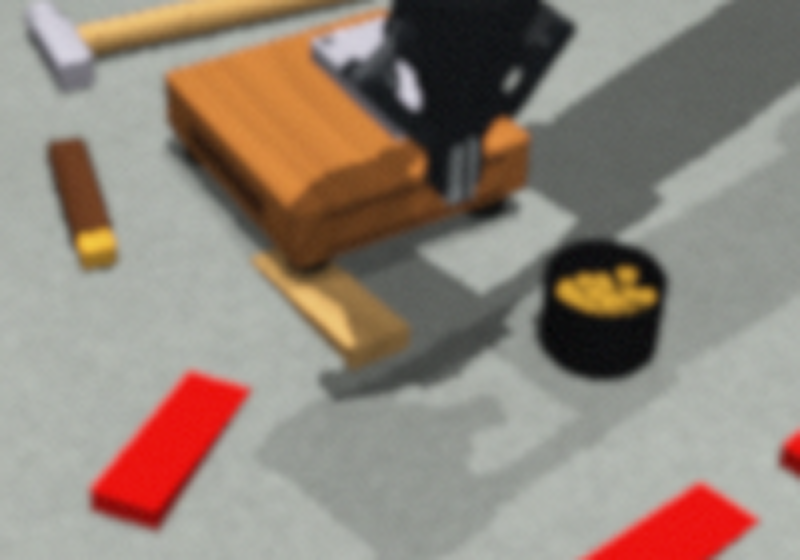

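Emit:
{"method": "play_rows", "body": {"motion": [[[0, -0.06, 0], [0, 0, 0]], [[0, -0.16, 0], [0, 0, 0]], [[0, -0.27, 0], [0, 0, 0]], [[0, -0.35, -0.04], [0, 0, 0]], [[0, -0.372, -0.11], [0, 0, 0]], [[0, -0.372, -0.17], [0, 0, 0]], [[0, -0.372, -0.195], [0, 0, 0]], [[0, -0.372, -0.195], [0, 0, 0]], [[0, -0.372, -0.195], [0, 0, 0]]]}}

```text
time: 10.35
tool_pos: [0.5445, -0.0241, 0.0731]
tcp_rot: [-1.571, 0.011, -0.013]
wrist_force: [-0.1, -0.3, 0.8]
width: 0.001
```

Emit:
{"method": "play_rows", "body": {"motion": [[[0, 0, -0.01], [0, 0, 0]], [[0, 0, -0.02], [0, 0, 0]], [[0, 0, -0.025], [0, 0, 0]], [[0, 0, -0.025], [0, 0, 0]]]}}

```text
time: 10.85
tool_pos: [0.5437, -0.0243, 0.0623]
tcp_rot: [-1.571, 0.013, -0.012]
wrist_force: [-0.2, 0.1, -0.0]
width: 0.0
```

Emit:
{"method": "play_rows", "body": {"motion": [[[0, 0, -0.0025], [0, 0, 0]], [[0, 0, -0.0025], [0, 0, 0]]]}}

```text
time: 11.1
tool_pos: [0.544, -0.0243, 0.062]
tcp_rot: [-1.571, 0.012, -0.013]
wrist_force: [-1.7, -0.2, 4.2]
width: -0.002
```

Contact at z = 0.062, with 4 N. I'll press harder in small steps.

Emit:
{"method": "play_rows", "body": {"motion": [[[0, 0, -0.002], [0, 0, 0]], [[0, 0, -0.002], [0, 0, 0]]]}}

```text
time: 11.35
tool_pos: [0.544, -0.0243, 0.062]
tcp_rot: [-1.571, 0.012, -0.012]
wrist_force: [-4.4, -0.1, 9.5]
width: -0.001
```

Emit:
{"method": "play_rows", "body": {"motion": [[[0, 0, -0.002], [0, 0, 0]], [[0, 0, -0.002], [0, 0, 0]]]}}

```text
time: 11.6
tool_pos: [0.5441, -0.0243, 0.0619]
tcp_rot: [-1.571, 0.013, -0.013]
wrist_force: [-5.6, 0.7, 14.1]
width: -0.001
```

Emit:
{"method": "play_rows", "body": {"motion": [[[0, 0, -0.0005], [0, 0, 0]], [[0, 0, -0.0005], [0, 0, 0]], [[0, 0, -0.0005], [0, 0, 0]]]}}

```text
time: 11.98
tool_pos: [0.5441, -0.0243, 0.0619]
tcp_rot: [-1.571, 0.012, -0.012]
wrist_force: [-7.0, 0.9, 15.1]
width: -0.002
```

Emit:
{"method": "play_rows", "body": {"motion": [[[0, 0, 0.01], [0, 0, 0]], [[0, 0, 0.05], [0, 0, 0]], [[0, 0, 0.15], [0, 0, 0]], [[0, 0, 0.28], [0, 0, 0]], [[-0.1, -0.1, 0.38], [0, 0, 0]], [[-0.2, -0.22, 0.45], [0, 0, 0]], [[-0.22, -0.36, 0.45], [0, 0, 0]], [[-0.22, -0.5, 0.45], [0, 0, 0]], [[-0.22, -0.6, 0.45], [0, 0, 0]], [[-0.22, -0.6, 0.45], [0, 0, 0]]]}}

```text
time: 13.22
tool_pos: [0.4557, -0.2669, 0.2404]
tcp_rot: [-1.572, 0.015, -0.016]
wrist_force: [0.0, 0.2, -0.1]
width: 0.0
```

```bash
python3 - <<'E'
from h import *
im,d=save("scene","s4"); cv2.imwrite("pics/s4c.png",cv2.resize(im[150:290,230:430,::-1],None,fx=4,fy=4,interpolation=cv2.INTER_CUBIC))
im,d=save("top","t4"); cv2.imwrite("pics/t4c.png",cv2.resize(im[170:280,240:410,::-1],None,fx=4.5,fy=4.5,interpolation=cv2.INTER_CUBIC))
E
```

```text
(no output)
```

View pics/s4c.png

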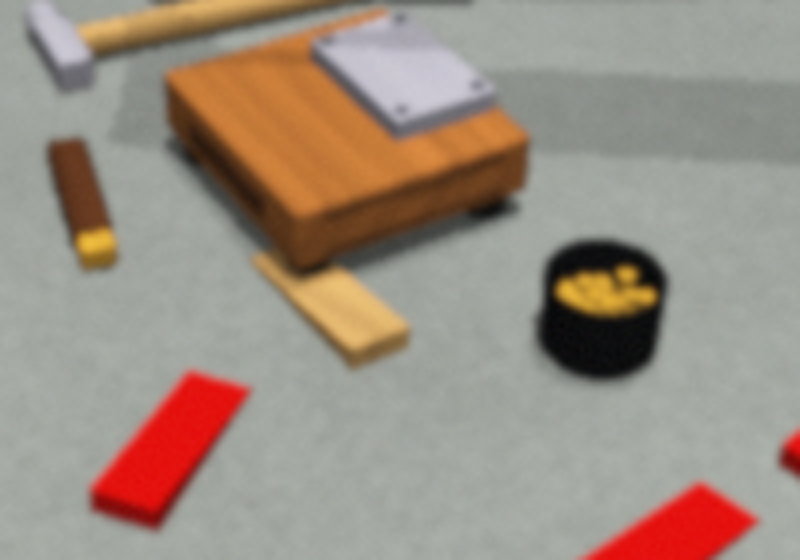

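View pics/t4c.png

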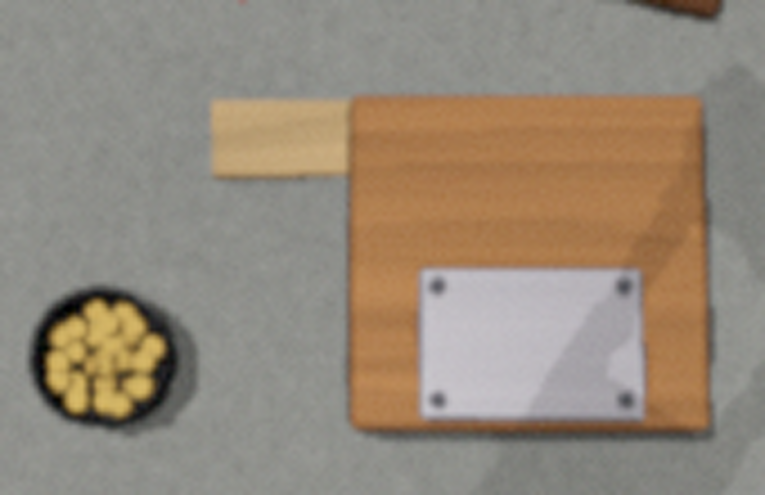

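```bash
python3 -c "
from h import *
print(bot.finish_job())"
```

```text
the job is handed in; nothing more can be done
None
```

The wedge is pushed in thin end first under the short foot and the corner no longer gives. The job was handed in at about 13 s.

- **Push:** I pushed the plain-wood wedge with the closed fingertips. I felt no clear resistance until the last 2 mm. It then read about 4 N, and I added 0.4 mm, after which a single reading showed 6.4 N (noise about ±1 N). I stopped there. That is inside the 6–12 N range where the block can lift, but I found no lift: a plane fitted to the top still gave 62 mm, level.
- **Press test:** On top of the worn corner, contact came at z = 62.0 mm. At 15 N down the fingertips had sunk only about 0.1 mm, so no second push was needed. Pressing also put about 7 N sideways on the block.
- **Last check:** In the final pictures the block is where it started, and the wedge is straight and under the foot. The pot and the knife handle have not moved, nor has the part of the hammer in view. The hand was well above everything and the wrist force was near zero.
- **Off-centre:** The wedge sits about 5 mm toward +x of the foot's axis. By my measurements it still covers the whole width of the foot, with almost no margin on the -x side.

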